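# Dip the glue brush and dab the block

## Robot

A 6-joint arm with a two-finger parallel gripper is mounted at the origin on a cart in front of the work surface, level with it; the furniture and walls round the work are solid. World frame = base frame: x ahead of the robot, y to its left, z up, the work surface at z = 0. Lengths are in m, angles in degrees, forces in N, time in s.
With the tool pointing down it reaches from about 0.3 to 0.875 m from the base axis. Payload 4.2 kg.
Tool frame: the origin (TCP) lies on the centre line of the jaws, within the pads' length; the fingertips stand 14 mm ahead of it and the grasp point (between the pads) lies 5 mm behind it; z points along the fingers, y is the line along which they close (so a half turn about z gives the same grasp; the last joint's range is limited). The gripper opens to 85 mm and grips with 20 to 120 N. Pads are 22 mm wide; open, the fingers measure 114 mm over their backs; the gripper's body (76 mm by 85 mm) begins 54 mm behind the grasp point. The pads swing forward as they close: fully open they stand 13 mm farther back than shut.
Start: joints at [67.38, 18.312, 89.639, -0, 72.044, -1.146], TCP at [0.211, 0.535, 0.245] pointing down, gripper open.
Joint ranges: [-177.97, 177.97], [-48.28, 115.42], [12.27, 149.76], [-77.06, 257.06], [2.81, 150.46], [-146.56, 146.56]. Speed limits (degrees/s): [147.25, 147.25, 180, 180, 180, 180].

## Interface

Orientations are given as a 3x3 rotation matrix whose columns are the frame's x, y, z axes.
In Python, from plant import manip gives the robot as it stands.
- The arm moves only by the tool drive_tool, never from a script. Its argument "steps" is a list of rows, each a list of 3 entries, a list of its own where there are three numbers: the shift along the tool's x, y, z in m, then the turn, a rotation vector about the tool's x, y, z in units of 6 degrees (1.0 is 6 degrees), then the closure, from 0 (fully open) to 1 (shut). A call has 1 to 10 rows; each row is the pose to reach, as a shift and turn from the pose commanded when the call began, along the tool's axes at that moment; what a row does not reach only later rows make up. A row lasts 1/8 s, in which the tool goes at most 62.5 mm and 10.7 degrees, less where a joint would pass 70% of its speed; a pose out of reach is approached as far as the arm can. A call with a gripper value outside its range is refused whole. The fingers move at their own pace and stop on an object; "grip_force" is the grip in N (left out, the last holds). Time passes only in rows, so rows that repeat a pose let the fingers close. It gives the time, the measured TCP pose, the force, the opening and the grip force at its end, in the units of the state.
- manip.get_state(): the state, without advancing time (a new reading comes with each control period).
- manip.snapshot(name): name is "scene" or "top"; returns a dict with "img" (480x640x3 uint8, blue, green, red), "K" (3x3 intrinsics, pixels), "k1" (the pictures are not rectified: a ray, as slopes to the right and down, at radius r is drawn at 1 + k1 r^2 times it, then the intrinsics apply), "extrinsics" (4x4, takes a point from world to camera coordinates). Camera axes: x right, y up, looking along -z (the intrinsics and any distortion apply to the point x, -y, -z); pixel columns grow to the right and rows downward; lengths in m; the calibration is good to about 2 mm. A picture is of the moment at which its call begins. There is no depth.
- manip.job_done(): hands the job in; it is judged then, once.
The state is a dict: "clock": time; "joint_positions": joint angles; "dq": joint speeds; "joint_efforts": joint torques, N m; "tcp_pos": TCP position; "tool_rot": TCP orientation; "wrist_force": force on the tool from outside, world axes, zero at the start; "torque": the same for the moment, N m; "gripper_width": finger opening in m; "finger_force": force on a finger pad.
Only numpy, scipy, OpenCV 4.12 (cv2) and the standard library are available. Lean on these libraries where they do the work, as an engineer would, in place of code of your own. Each camera call takes 0.05 s, during which the arm holds its last target. There are 200 camera calls.

## Task

Take the glue brush from its sloping stand, dip the bristles well down into the small open metal glue pot, and then dab them lightly on the middle of the wooden block's top face. Finally lay the brush back in its stand the way it lay, bristles down against the lip. Do not tip or push about the pot or the block, and leave everything else where it is.

Things in the scene. Friction and masses are not known exactly. Their poses are not given: they have to be found in the camera images.
- brush: flat glue brush, wooden handle, dark bristles (last 29 mm, stiff), 139 x 22 wide (also where gripped) x 10 thick mm, 30 g, lying in its stand at 45 degrees, handle up; can be pinched across its width at the grip point from straight above. Origin on its underside 69 mm from the bristle tip; -y points along it to the bristles, x across, z out of its upper broad face
- brush_tip (a point): centre of the end of the brush's bristles, mid-thickness; axes as the brush
- brush_grip (a point): point to grip on the brush's handle, 80 mm up the brush from the bristle tip, on its centre line, mid-thickness; axes as the brush
- brush_stand: fixed metal stand: foot plate 150 x 64 x 6 mm, a 48 mm trough with an end lip for the bristle end and, on a 94 mm post, a 16 mm saddle for the handle (112 to 128 mm from the tip). Both slope 45 degrees, falling to the stand's +x; flaring cheeks about 31 mm apart, 11 mm high; between them the brush's sides are free. Origin under the foot plate's centre, z up
- stand_tip (a point): point fixed on the stand where the brush's bristle tip (point brush_tip) lies when the brush is home
- stand_grip (a point): point fixed on the stand where the brush's grip point (point brush_grip) lies when the brush is home
- pot: small empty open glue pot of plain steel, round, 70 mm across at the rim, 50 mm high, wall 3 mm, inner floor 4 mm above its underside, inner radius about 30 mm, 0.3 kg, loose. Origin at the centre of its underside, z up
- pot_rim (a point): centre of the pot's mouth, at rim height
- block: plain beech block, 45 (x) x 90 (y) x 35 (z) mm, loose, lying flat on the bench. Origin at the centre of its underside, z up
- block_top (a point): centre of the block's top face
- grease_tin: bystander: closed round white tin, 90 mm across, 32 mm high; origin at the centre of its underside
- mug: bystander: spotted white mug with a handle, 92 x 127 x 93 mm high; not the glue pot; origin on its underside
- hex_key: bystander: black hex key, 31 x 93 x 7 mm, lying flat on the bench; origin on its underside
- glue_bottle: bystander: closed white glue bottle with a pointed nozzle, 56 mm across, 135 mm high; origin on its underside
Mind the look-alikes: they are no part of the job. What is shaped like the brush but red is not meant.

How it is judged:
By the outcome, as a careful person would: the job done as asked, in the order asked, and still so for the second after the job is handed in, with the robot touching nothing.
It also fails if it takes over 48 s, if anything falls off the work surface, if the arm or the gripper's body presses on something with over 40 N, if the wrist force passes 120 N, or if a joint passes its speed limit or range.

## Working session

There is one attempt and no reset: what is moved stays moved. The work goes in short steps, Python scripts to look and compute and a tool call to move; the robot and the scene stay as the last step left them, time stands still between calls to the robot, and variables do not carry over. Pictures are saved under pics/ and viewed, at most 10 in all, crops included, and the job is handed in when it is done.

Besides the shell and the picture viewer there is one more tool, called after "Request:" as name(argument=value, ...) on one line, values as JSON. drive_tool: Moves the arm, as the interface text tells. Its arguments: {"type":"object","properties":{"steps":{"type":"array","items":{"type":"array"}},"grip_force":{"type":"number"}},"required":["steps"]}

```bash
mkdir -p pics
python3 - <<'E'
from plant import manip
import cv2,pickle
d={}
for n in("scene","top"):
    s=manip.snapshot(n); d[n]=s; cv2.imwrite(f"pics/{n}0.png",s["img"]); print(n,s["K"],s["k1"],s["extrinsics"])
pickle.dump(d,open("s0.pkl","wb"))
print(manip.get_state())
E
```

```text
scene [[506.13108959   0.         319.74513277]
 [  0.         506.13108959 239.33483175]
 [  0.           0.           1.        ]] 0.030592194797655462 [[-0.5033918  -0.86402851 -0.00717171  0.10748323]
 [ 0.67173796 -0.39655496  0.62570942 -0.46906649]
 [-0.54347475  0.31015949  0.78002326 -0.58903869]
 [ 0.          0.          0.          1.        ]]
top [[438.30379369   0.         325.98341604]
 [  0.         438.30379369 235.65090418]
 [  0.           0.           1.        ]] -0.061685317079782705 [[-0.02034996 -0.99937383 -0.02894534 -0.15803654]
 [ 0.98012399 -0.02565568  0.19671998 -0.57112367]
 [-0.19733942 -0.02436678  0.98003235 -0.92159232]
 [ 0.          0.          0.          1.        ]]
{'clock': 0.1, 'joint_positions': array([ 6.73794221e+01,  1.83476290e+01,  8.96984664e+01, -5.16281843e-05,
        7.20432665e+01, -1.14749141e+00]), 'dq': array([ 0.01641357, -0.10700241, -0.28517645,  0.07060974, -0.02406701,
        0.00361004]), 'joint_efforts': array([ 5.62527694e-04, -4.16404402e+01, -2.34703177e+01, -9.64754054e-05,
        4.95295521e-03,  1.38475633e-05]), 'tcp_pos': array([0.21035051, 0.53472196, 0.24457624]), 'tool_rot': array([[-9.30589715e-01,  3.66063415e-01, -5.99095613e-04],
       [ 3.66063904e-01,  9.30588601e-01, -1.44000771e-03],
       [ 3.03774092e-05, -1.55936364e-03, -9.99998784e-01]]), 'wrist_force': array([-0.2572073 , -0.59550201, -0.01880129]), 'torque': array([-0.00023943, -0.01232275,  0.07948075]), 'finger_force': 0.0, 'gripper_width': 0.0856006097615032}
```

View pics/scene0.png

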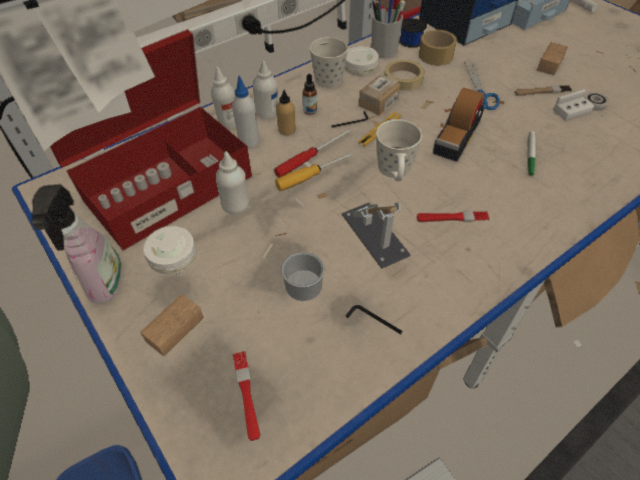

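View pics/top0.png

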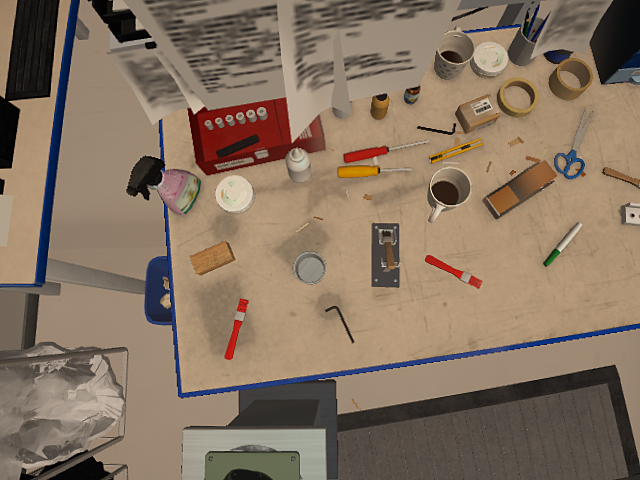

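The pot is at about (310,267) in the top view and (303,275) in the scene view. The block is at (212,258) / (172,325), and the stand with the brush at (386,255) / (378,228). Next I'll write helpers and zoom in on the stand, pot and block.

```bash
cat > h.py <<'E'
import numpy as np,cv2,pickle
def ray(s,uv):
    K=s["K"];d=np.array([s["k1"],0,0,0,0.])
    p=cv2.undistortPoints(np.array(uv,float).reshape(-1,1,2),K,d).reshape(-1,2)
    E=s["extrinsics"];R=E[:3,:3];c=-R.T@E[:3,3]
    return c,np.c_[p[:,0],-p[:,1],-np.ones(len(p))]@R
def plane(s,uv,z):
    c,v=ray(s,uv); return c+v*((z-c[2])/v[:,2])[:,None]
def tri(s1,u1,s2,u2):
    c1,v1=ray(s1,u1);c2,v2=ray(s2,u2);out=[]
    for a,b in zip(v1,v2):
        a=a/np.linalg.norm(a);b=b/np.linalg.norm(b)
        t=np.linalg.lstsq(np.c_[a,-b],c2-c1,rcond=None)[0];p,q=c1+a*t[0],c2+b*t[1]
        out.append(np.r_[(p+q)/2,np.linalg.norm(p-q)])
    return np.array(out)
def proj(s,P):
    E=s["extrinsics"];R=E[:3,:3];P=np.atleast_2d(P)@R.T+E[:3,3]
    x=P[:,:2]/-P[:,2:]*[1,-1];x=x*(1+s["k1"]*(x**2).sum(1,keepdims=True))
    return x*[s["K"][0,0]]*1+s["K"][:2,2]
E
python3 - <<'E'
import pickle,cv2,numpy as np
d=pickle.load(open("s0.pkl","rb"))
t=d["top"]["img"];s=d["scene"]["img"]
f=lambda i,x,y,w,h,k:cv2.resize(i[y:y+h,x:x+w],None,fx=k,fy=k,interpolation=cv2.INTER_CUBIC)
cv2.imwrite("pics/c1.png",np.hstack([f(t,360,210,50,80,7)[:560],f(s,338,195,64,80,7)]))
cv2.imwrite("pics/c2.png",np.vstack([f(t,180,230,160,60,5),f(s,130,240,200,120,4)[:, :800][:300]][:1]+[f(s,135,250,200,110,4)[:300]][:0]+[np.zeros((1,800,3),np.uint8)]+[cv2.resize(s[245:360,135:335],(800,290*1),interpolation=cv2.INTER_CUBIC)]))
E
```

```text
(no output)
```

View pics/c1.png

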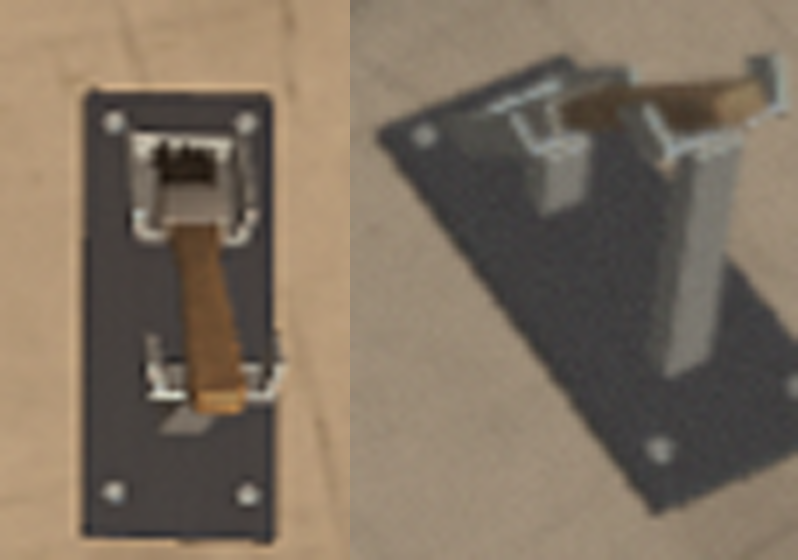

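View pics/c2.png

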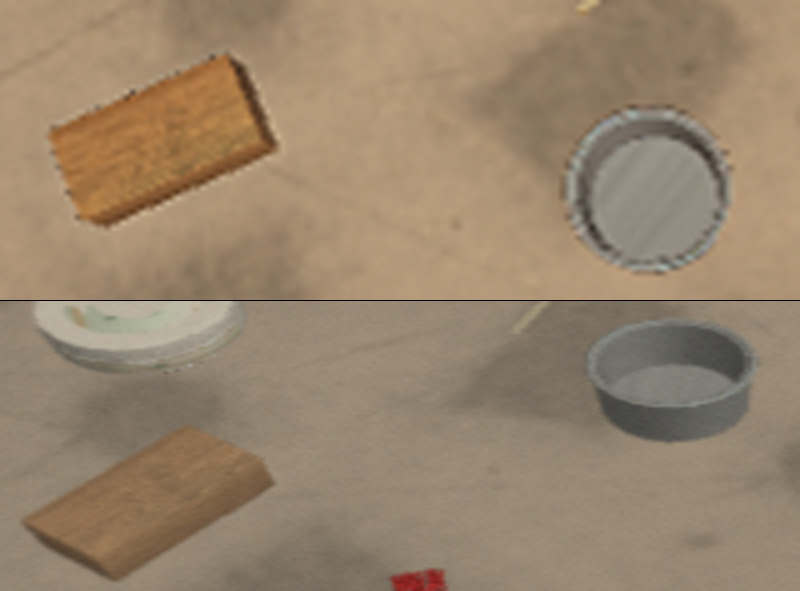

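The crops show four things:
- **Foot plate:** top-view corners at about (372,223), (398.6,223), (398.9,287) and (372,286.5).
- **Brush:** it runs from bristles at (386,231) to handle end at (391,267). In the scene view the handle end is at about (393,210).
- **Pot rim:** centre at about (309.6,268).
- **Block:** top corners at about (190,256) and (226,241).

Run:
```python
from h import *
np.set_printoptions(precision=4,suppress=True)
d=pickle.load(open("s0.pkl","rb"));T,S=d["top"],d["scene"]
print("cams",ray(T,[[0,0]])[0],ray(S,[[0,0]])[0])
t7=lambda a:(np.array(a,float)+.5)/7+[360,210]-.5
s7=lambda a:(np.array(a,float)-[350,0]+.5)/7+[338,195]-.5
C=plane(T,t7([[85,92],[270,92],[272,540],[83,535]]),.006)
print("plate",C,C.mean(0),np.linalg.norm(C-np.roll(C,1,0),axis=1))
print("plate scene",plane(S,s7([[380,135],[568,57],[655,512]]),.006))
print("screws top",plane(T,t7([[114,123],[247,123],[248,494],[114,491]]),.007)); print("screws scene",plane(S,s7([[425,136],[660,450]]),.007))
# handle end face: top corners & scene
print("handle end",tri(T,t7([[196,401],[241,401]]),S,s7([[721,105],[764,90]])))
print("end c",tri(T,t7([[219,402]]),S,s7([[741,105]])))
# masks
def mask(img,f): return f(cv2.cvtColor(img,cv2.COLOR_BGR2HSV).astype(int)).astype(np.uint8)*255
# pot ellipse by low saturation
for n,s,(x,y,w,h) in(("top",T,(285,243,50,50)),("scene",S,(275,245,58,60))):
    m=mask(s["img"][y:y+h,x:x+w],lambda q:q[...,1]<60)
    c=max(cv2.findContours(m,0,1)[0],key=cv2.contourArea);hu=cv2.convexHull(c)
    e=cv2.fitEllipse(hu);print(n,"pot",e,cv2.boundingRect(c)); 
    print(plane(s,[[e[0][0]+x,e[0][1]+y]],.05))
    if n=="top":
        P=plane(s,hu.reshape(-1,2)+[x,y],.05)[:,:2].astype(np.float32);print(cv2.minEnclosingCircle(P))
# scene pot rim: crop c2 lower coordinates
sc=lambda a:(np.array(a,float)+.5)*[.25,115/290]+[135,245]-.5
sc2=lambda a:sc(np.array(a,float)-[0,301])
print("pot scene rim l/r",plane(S,sc2([[586,365],[755,365],[671,320],[671,407]]),.05))
tc=lambda a:(np.array(a,float)+.5)/5+[180,230]-.5
print("pot top",plane(T,tc([[565,190],[731,190],[648,105],[648,273]]),.05))
B=plane(T,tc([[50,130],[228,54],[262,138],[84,212]]),.035);print("block",B,np.linalg.norm(B-np.roll(B,1,0),axis=1))
print("block bottom", plane(T,tc([[276,150],[106,227]]),0))
B=plane(S,sc2([[22,522],[188,427],[263,460],[110,556]]),.035);print("blockS",B,np.linalg.norm(B-np.roll(B,1,0),axis=1))
```

```text
cams [ 0.3747 -0.195   1.011 ] [0.0491 0.0896 0.7537]
plate [[ 0.6052 -0.2781  0.006 ]
 [ 0.6036 -0.34    0.006 ]
 [ 0.454  -0.3329  0.006 ]
 [ 0.4571 -0.2714  0.006 ]] [ 0.53   -0.3056  0.006 ] [0.1483 0.0619 0.1498 0.0615]
plate scene [[ 0.6035 -0.2778  0.006 ]
 [ 0.6015 -0.3399  0.006 ]
 [ 0.4567 -0.2703  0.006 ]]
screws top [[ 0.5941 -0.2872  0.007 ]
 [ 0.5929 -0.3316  0.007 ]
 [ 0.469  -0.3257  0.007 ]
 [ 0.4711 -0.282   0.007 ]]
screws scene [[ 0.596  -0.288   0.007 ]
 [ 0.4719 -0.2823  0.007 ]]
handle end [[ 0.4858 -0.2974  0.1197  0.0003]
 [ 0.4859 -0.3106  0.1175  0.0001]]
end c [[ 0.4861 -0.3043  0.1154  0.0003]]
top pot ((24.334081649780273, 24.472858428955078), (32.78768539428711, 33.201759338378906), 101.0560073852539) (8, 8, 33, 33)
[[ 0.4975 -0.1329  0.05  ]]
((0.49749794602394104, -0.1327938735485077), 0.037106454372406006)
scene pot ((28.270139694213867, 29.963220596313477), (69.7650146484375, 102.87067413330078), 90.39962005615234) (0, 0, 58, 60)
[[ 0.4869 -0.1275  0.05  ]]
pot scene rim l/r [[ 0.5149 -0.1     0.05  ]
 [ 0.4784 -0.1619  0.05  ]
 [ 0.5299 -0.1496  0.05  ]
 [ 0.467  -0.1148  0.05  ]]
pot top [[ 0.4981 -0.0959  0.05  ]
 [ 0.4963 -0.1693  0.05  ]
 [ 0.5353 -0.1331  0.05  ]
 [ 0.4606 -0.1321  0.05  ]]
block [[0.5329 0.142  0.035 ]
 [0.5662 0.0603 0.035 ]
 [0.5269 0.0437 0.035 ]
 [0.4949 0.1248 0.035 ]] [0.0417 0.0883 0.0426 0.0872]
block bottom [[0.5265 0.0455 0.    ]
 [0.4919 0.1255 0.    ]]
blockS [[0.5313 0.144  0.035 ]
 [0.5648 0.0626 0.035 ]
 [0.525  0.0451 0.035 ]
 [0.491  0.1219 0.035 ]] [0.046  0.088  0.0434 0.084 ]
```

Run:
```python
from h import *
np.set_printoptions(precision=4,suppress=True)
d=pickle.load(open("s0.pkl","rb"));T,S=d["top"],d["scene"]
t7=lambda a:(np.array(a,float)+.5)/7+[360,210]-.5
s7=lambda a:(np.array(a,float)-[350,0]+.5)/7+[338,195]-.5
a=np.radians(-2.7);R=np.array([[np.cos(a),-np.sin(a)],[np.sin(a),np.cos(a)]])
st=lambda P:np.c_[(P[:,:2]-[.530,-.3055])@R,P[:,2]]
print("bristles L R top edge",st(plane(T,t7([[155,150],[212,150],[185,145]]),.024)))
print("handle start (edge bristle/handle)",st(plane(T,t7([[172,228],[220,228]]),.065)))
print("handle at saddle L R",st(plane(T,t7([[188,360],[240,360]]),.108)))
print("trough posts(near ends) L R",st(plane(T,t7([[137,225],[255,225]]),.05)))
print("saddle L R",st(plane(T,t7([[148,385],[280,385]]),.105)))
print("end",st(tri(T,t7([[219,402]]),S,s7([[741,105]]))[:,:3]))
print("saddle tips tri",st(tri(T,t7([[155,398],[270,398]]),S,s7([[664,160],[760,62]]))[:,:3]))
# expected: 45deg line
for z in(.015,.019,.023):
  tip=np.array([.054,0,z]);P=tip+np.outer([0,.08,.139],[-.7071,0,.7071]);W=np.c_[P[:,:2]@R.T+[.530,-.3055],P[:,2]]
  print(z,(proj(T,W)+.5-[360,210])*7,(proj(S,W)+.5-[338,195])*7+[350,0])
```

```text
bristles L R top edge [[ 0.0506  0.0092  0.024 ]
 [ 0.051  -0.0095  0.024 ]
 [ 0.0525 -0.0006  0.024 ]]
handle start (edge bristle/handle) [[ 0.017   0.0077  0.065 ]
 [ 0.0173 -0.0073  0.065 ]]
handle at saddle L R [[-0.0307  0.0073  0.108 ]
 [-0.0304 -0.0081  0.108 ]]
trough posts(near ends) L R [[ 0.0205  0.0173  0.05  ]
 [ 0.0213 -0.0201  0.05  ]]
saddle L R [[-0.038   0.0188  0.105 ]
 [-0.0372 -0.0203  0.105 ]]
end [[-0.0439 -0.0009  0.1154]]
saddle tips tri [[-0.041   0.017   0.1017]
 [-0.0409 -0.012   0.1215]]
0.015 [[180.6887 146.6179]
 [199.5719 287.3113]
 [215.1929 404.3319]] [[510.5366 117.9709]
 [633.9112 115.746 ]
 [738.8989 113.8415]]
0.019 [[181.945  144.0909]
 [200.9966 285.1899]
 [216.7647 402.6074]] [[511.3369 108.3639]
 [635.2023 105.3315]
 [740.6593 102.7381]]
0.023 [[183.2111 141.5443]
 [202.4331 283.0509]
 [218.3503 400.8676]] [[512.1424  98.6957]
 [636.5024  94.8452]
 [742.433   91.553 ]]
```

Stand, pot and block agree between the two views and with the given sizes:

| Point | World position (m) |
|---|---|
| Grip point | (0.5265, -0.306, 0.0755) |
| Pot centre | (0.498, -0.132) |
| Block centre | (0.529, 0.093) |

The stand's yaw is -2.7°. I'll move towards the stand.

Request:
drive_tool(steps=[[[-0.03,-0.033,0],[0,0,-0.4],0],[[-0.07,-0.077,0],[0,0,-0.8],0],[[-0.11,-0.121,0.01],[0,0,-1.2],0],[[-0.15,-0.165,0.02],[0,0,-1.6],0],[[-0.19,-0.209,0.03],[0,0,-2.0],0],[[-0.23,-0.253,0.04],[0,0,-2.4],0],[[-0.27,-0.297,0.05],[0,0,-2.8],0],[[-0.31,-0.341,0.06],[0,0,-3.13],0],[[-0.35,-0.385,0.06],[0,0,-3.13],0],[[-0.39,-0.429,0.06],[0,0,-3.13],0]], grip_force=40)

```text
clock: 1.35
tcp_pos: [0.4166, -0.0088, 0.1851]
tool_rot: [[-0.999, 0.047, -0.0], [0.047, 0.999, 0.0], [0.0, 0.0, -1.0]]
wrist_force: [0.8, -0.2, 1.1]
gripper_width: 0.0852
finger_force: 0.0
```

```bash
cat > rel.py <<'E'
# usage: rel.py x y z yaw tilt ; target tool: x axis=(-cos yaw,-sin yaw) z down, then tilted by 'tilt' deg about tool y (+ = tool z swings to -x world)
import sys,numpy as np
from scipy.spatial.transform import Rotation as Ro
from plant import manip
np.set_printoptions(precision=4,suppress=True)
x,y,z,yaw,tilt=map(float,sys.argv[1:6])
s=manip.get_state();R=s["tool_rot"];p=s["tcp_pos"]
c,n=np.cos(np.radians(yaw)),np.sin(np.radians(yaw))
D=np.array([[-c,-n,0],[-n,c,0],[0,0,-1.]])@Ro.from_euler('y',tilt,degrees=True).as_matrix()
print("t",s["clock"],"p",p,"w",s["gripper_width"],"F",s["wrist_force"],"q",s["joint_positions"])
print("shift",R.T@(np.array([x,y,z])-p),"turn",Ro.from_matrix(R.T@D).as_rotvec(degrees=True)/6)
E
python3 rel.py 0.5265 -0.306 0.16 -2.7 0
```

```text
t 1.35 p [ 0.4166 -0.0088  0.1851] w 0.08515720556734711 F [ 0.7517 -0.1771  1.1148] q [ -2.8085   7.1136 114.1813   0.0225  58.71   -90.1076]
shift [-0.1239 -0.2917  0.025 ] turn [ 0.0032 -0.0008 -0.0021]
```

Request:
drive_tool(steps=[[[-0.021,-0.049,0],[0,0,0],0],[[-0.042,-0.098,0],[0,0,0],0],[[-0.063,-0.147,0],[0,0,0],0],[[-0.084,-0.196,0.01],[0,0,0],0.2],[[-0.105,-0.245,0.02],[0,0,0],0.3],[[-0.12,-0.282,0.025],[0,0,0],0.4],[[-0.1239,-0.2917,0.025],[0,0,0],0.4],[[-0.1239,-0.2917,0.025],[0,0,0],0.4]])

```text
clock: 2.35
tcp_pos: [0.5261, -0.3039, 0.1598]
tool_rot: [[-0.999, 0.048, -0.001], [0.048, 0.999, 0.001], [0.001, 0.001, -1.0]]
wrist_force: [-0.9, -0.1, 0.8]
gripper_width: 0.0513
finger_force: 0.0
```

```bash
python3 rel.py 0.5265 -0.306 0.0705 -2.7 0
python3 - <<'E'
from plant import manip
import cv2,numpy as np
f=lambda n,x,y,w,h:cv2.resize(manip.snapshot(n)["img"][y:y+h,x:x+w],(400,400),interpolation=cv2.INTER_CUBIC)
cv2.imwrite("pics/p1.png",np.hstack([f("top",330,180,110,110),f("scene",320,140,120,120)]))
E
```

```text
t 2.35 p [ 0.5261 -0.3039  0.1598] w 0.05126756254942394 F [-0.8628 -0.0735  0.8085] q [ -31.1064   24.8402   92.3903    0.0295   62.8504 -118.3872]
shift [-0.0006 -0.0022  0.0893] turn [ 0.0103 -0.0098 -0.0054]
```

View pics/p1.png

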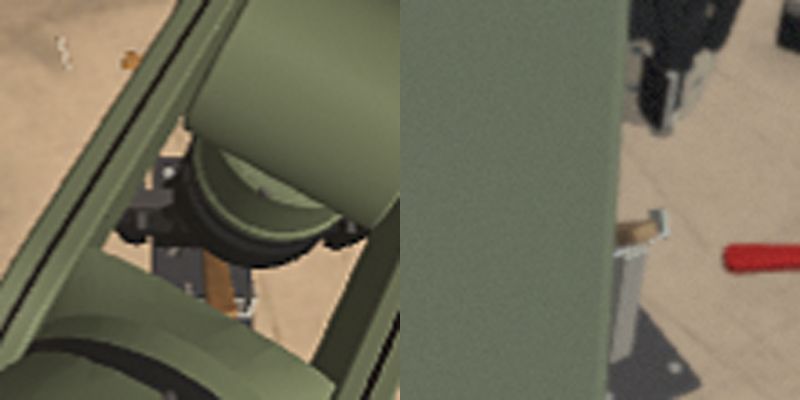

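The arm hides most of the brush. The brush's handle end is untouched in its saddle, at about (640,235) in the right half. I'll go down from here.

Request:
drive_tool(steps=[[[0,0,0.02],[0,0,0],0.4],[[0,0,0.045],[0,0,0],0.4],[[0,0,0.065],[0,0,0],0.4],[[0,0,0.08],[0,0,0],0.4],[[0,0,0.0893],[0,0,0],0.4],[[0,0,0.0893],[0,0,0],0.4],[[0,0,0.0893],[0,0,0],0.4]])

```text
clock: 3.32
tcp_pos: [0.5269, -0.3043, 0.0717]
tool_rot: [[-0.999, 0.047, 0.001], [0.047, 0.999, -0.001], [-0.001, -0.001, -1.0]]
wrist_force: [-0.0, -1.0, 1.3]
gripper_width: 0.0512
finger_force: 0.0
```

```bash
python3 rel.py 0.5265 -0.306 0.0705 -2.7 0
```

```text
t 3.325 p [ 0.5269 -0.3043  0.0717] w 0.05122292509547879 F [-0.0396 -1.0396  1.2541] q [ -31.0933   29.9345   98.1679    0.0081   51.8166 -118.4072]
shift [ 0.0003 -0.0017  0.0012] turn [-0.0055  0.0124  0.0015]
```

Request:
drive_tool(steps=[[[0,-0.0017,0.001],[0,0,0],0.4],[[0,-0.0017,0.001],[0,0,0],0.5],[[0,-0.0017,0.001],[0,0,0],0.6],[[0,-0.0017,0.001],[0,0,0],0.7],[[0,-0.0017,0.001],[0,0,0],0.8],[[0,-0.0017,0.001],[0,0,0],0.9],[[0,-0.0017,0.001],[0,0,0],1],[[0,-0.0017,0.001],[0,0,0],1],[[0,-0.0017,0.001],[0,0,0],1]])

```text
clock: 4.45
tcp_pos: [0.5264, -0.3058, 0.0701]
tool_rot: [[-0.999, 0.047, 0.0], [0.047, 0.999, -0.0], [-0.0, -0.0, -1.0]]
wrist_force: [-0.5, -0.5, 2.0]
gripper_width: 0.0203
finger_force: 39.1
```

```bash
python3 rel.py 0.5265 -0.306 0.0705 -2.7 0
```

```text
t 4.45 p [ 0.5264 -0.3058  0.0701] w 0.020293160798304097 F [-0.4752 -0.5317  1.9849] q [ -31.2398   30.0943   98.1535    0.0044   51.7414 -118.547 ]
shift [-0.0001 -0.0002 -0.0004] turn [-0.0004  0.0018  0.0008]
```

Gripped at a 20 mm opening. Lift straight up, then tilt the brush steeper.

Request:
drive_tool(steps=[[[0,0,-0.01],[0,0,0],1],[[0,0,-0.03],[0,0,0],1],[[0,0,-0.06],[0,0,0],1],[[0,0,-0.1],[0,0,0],1],[[0,0,-0.13],[0,0,0],1],[[0,0,-0.15],[0,1,0],1],[[0,0,-0.15],[0,2,0],1],[[0,0,-0.15],[0,3,0],1],[[0,0,-0.15],[0,4,0],1],[[0,0,-0.15],[0,4,0],1]])

```text
clock: 5.7
tcp_pos: [0.5274, -0.3054, 0.2186]
tool_rot: [[-0.912, 0.046, -0.407], [0.042, 0.999, 0.02], [0.407, 0.001, -0.913]]
wrist_force: [-0.7, -0.3, -0.2]
gripper_width: 0.0202
finger_force: 39.0
```

```bash
cat >> rel.py <<'E'
# optional 6: with 'tip', x y z is the brush tip goal
E
sed -i 's/^print("t"/v=D@np.array([-.0566,0,.0516])\nif len(sys.argv)>6: x,y,z=np.array([x,y,z])-v\nprint("goal",x,y,z,"tip now",p+R@np.array([-.0566,0,.0516]))\n&/' rel.py
python3 rel.py 0.507 -0.1325 0.09 -2.7 24 tip;python3 - <<'E'
from plant import manip
import cv2,numpy as np,pickle
d={n:manip.snapshot(n) for n in("top","scene")};pickle.dump(d,open("s1.pkl","wb"))
cv2.imwrite("pics/p2.png",np.hstack([d["top"]["img"][100:400,240:640],d["scene"]["img"][50:350,240:640]]))
E
```

```text
goal 0.4763150398801441 -0.13105293401440438 0.16016023961244852 tip now [ 0.558  -0.3068  0.1484]
t 5.7 p [ 0.5274 -0.3054  0.2186] w 0.020219630943776056 F [-0.6657 -0.3191 -0.1867] q [ -26.4743   33.5507   72.1404   -9.4808   96.437  -113.0713]
shift [0.03   0.1718 0.0775] turn [ 0.0056 -0.0063  0.0142]
```

View pics/p2.png

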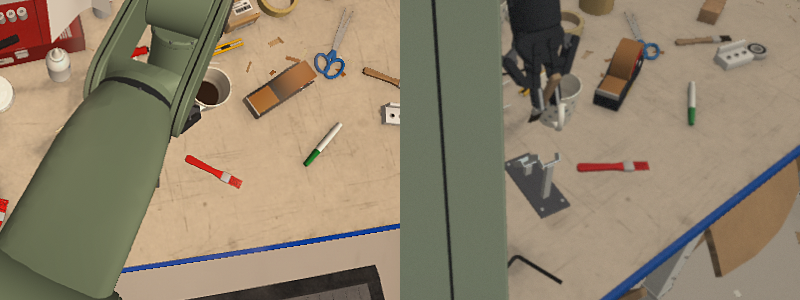

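The right half shows the brush in the jaws at about (545,95), now steep, and the stand empty. Next I'll move over the pot with the tip still above the rim.

Request:
drive_tool(steps=[[[0.004,0.025,0.005],[0,0,0],1],[[0.01,0.06,0.02],[0,0,0],1],[[0.017,0.1,0.04],[0,0,0],1],[[0.024,0.138,0.06],[0,0,0],1],[[0.028,0.162,0.073],[0,0,0],1],[[0.03,0.172,0.0775],[0,0,0],1],[[0.03,0.172,0.0775],[0,0,0],1],[[0.03,0.172,0.0775],[0,0,0],1]])

```text
clock: 6.8
tcp_pos: [0.4762, -0.1322, 0.162]
tool_rot: [[-0.913, 0.048, -0.404], [0.044, 0.999, 0.019], [0.405, -0.001, -0.914]]
wrist_force: [0.5, -0.5, -0.3]
gripper_width: 0.0206
finger_force: 39.1
```

```bash
python3 rel.py 0.507 -0.1325 0.015 -2.7 24 tip;python3 - <<'E'
from plant import manip
from h import *
s=manip.get_state();S=manip.snapshot("scene");R=s["tool_rot"];p=s["tcp_pos"]
P=[p+R@np.array(v) for v in([-.0566,0,.0516],[0,0,-.005],[.0417,0,-.0467])]
uv=proj(S,P);print(uv,proj(S,[[.498,-.132,.05]]))
x,y=270,150
im=S["img"][y:y+150,x-80:x+120].copy();im=cv2.resize(im,None,fx=4,fy=4,interpolation=cv2.INTER_CUBIC)
for u in uv: cv2.circle(im,tuple(int(round((a+.5)*4)) for a in u-[x-80,y]),4,(0,0,255),1)
cv2.imwrite("pics/p3.png",im)
E
```

```text
goal 0.4763150398801441 -0.13105293401440438 0.08516023961244851 tip now [ 0.507  -0.1337  0.0919]
t 6.8 p [ 0.4762 -0.1322  0.162 ] w 0.020639445937609188 F [ 0.5013 -0.4801 -0.3125] q [-14.0322  26.6455  93.1433  -4.6098  83.6961 -99.8234]
shift [-0.0312  0.0012  0.0702] turn [-0.0032  0.0195 -0.0089]
[[299.82389077 250.24960735]
 [306.35208254 233.46538158]
 [312.04132796 218.83557215]] [[302.4065453  269.24438867]]
```

View pics/p3.png

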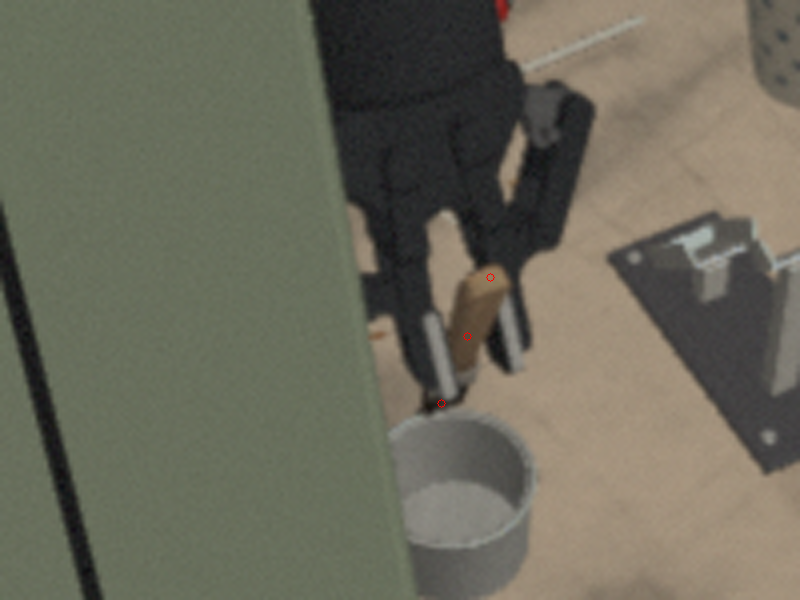

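The predicted tip, grip and end points fall on the brush at (441,404), (467,337) and (490,277). The bristles are above the pot mouth, so I'll dip.

Request:
drive_tool(steps=[[[-0.004,0.0012,0.009],[0,0,0],1],[[-0.01,0.0012,0.0225],[0,0,0],1],[[-0.017,0.0012,0.038],[0,0,0],1],[[-0.024,0.0012,0.054],[0,0,0],1],[[-0.029,0.0012,0.065],[0,0,0],1],[[-0.0312,0.0012,0.07],[0,0,0],1],[[-0.0312,0.0012,0.07],[0,0,0],1],[[-0.0312,0.0012,0.07],[0,0,0],1],[[-0.0312,0.0012,0.07],[0,0,0],1]])

```text
clock: 7.98
tcp_pos: [0.476, -0.1301, 0.0852]
tool_rot: [[-0.913, 0.047, -0.405], [0.043, 0.999, 0.019], [0.406, -0.0, -0.914]]
wrist_force: [0.2, 0.5, -0.0]
gripper_width: 0.02
finger_force: 39.1
```

```bash
python3 rel.py 0.507 -0.1325 0.1 -2.7 24 tip
```

```text
goal 0.4763150398801441 -0.13105293401440438 0.17016023961244853 tip now [ 0.5067 -0.1315  0.0151]
t 7.975 p [ 0.476  -0.1301  0.0852] w 0.019997820545738263 F [ 0.1678  0.5436 -0.0499] q [-13.8438  31.2457  97.9192  -4.6777  74.4129 -98.9469]
shift [ 0.0341 -0.001  -0.0778] turn [-0.0015  0.0114 -0.0001]
```

Request:
drive_tool(steps=[[[0.004,0,-0.009],[0,0,0],1],[[0.012,0,-0.027],[0,0,0],1],[[0.022,0,-0.05],[0,0,0],1],[[0.03,0,-0.068],[0,0,0],1],[[0.034,0,-0.078],[0,0,0],1],[[0.034,0,-0.078],[0,0,0],1],[[0.034,0,-0.078],[0,0,0],1]])

```text
clock: 8.85
tcp_pos: [0.476, -0.13, 0.1693]
tool_rot: [[-0.912, 0.047, -0.407], [0.043, 0.999, 0.019], [0.408, 0.0, -0.913]]
wrist_force: [-0.5, 1.0, -0.6]
gripper_width: 0.0206
finger_force: 39.1
```

```bash
python3 rel.py 0.529 0.0935 0.06 -2.7 24 tip
```

```text
goal 0.49831503988014414 0.09494706598559563 0.1301602396124485 tip now [ 0.5066 -0.1314  0.0991]
t 8.85 p [ 0.476  -0.13    0.1693] w 0.020609070787698608 F [-0.5128  0.9681 -0.578 ] q [-13.8342  26.2934  92.6245  -4.5197  84.7592 -99.7854]
shift [-0.0267  0.2257  0.031 ] turn [ 0.0025 -0.0102  0.0019]
```

Request:
drive_tool(steps=[[[-0.003,0.03,0],[0,0,0],1],[[-0.009,0.075,0],[0,0,0],1],[[-0.015,0.125,0],[0,0,0],1],[[-0.02,0.175,0.01],[0,0,0],1],[[-0.025,0.21,0.022],[0,0,0],1],[[-0.0267,0.2257,0.031],[0,0,0],1],[[-0.0267,0.2257,0.031],[0,0,0],1],[[-0.0267,0.2257,0.031],[0,0,0],1]])

```text
clock: 9.85
tcp_pos: [0.4988, 0.0937, 0.1308]
tool_rot: [[-0.913, 0.048, -0.406], [0.044, 0.999, 0.019], [0.407, -0.001, -0.914]]
wrist_force: [1.7, 0.9, 0.4]
gripper_width: 0.0205
finger_force: 39.2
```

```bash
python3 rel.py 0.529 0.0935 0.04 -2.7 24 tip;python3 - <<'E'
from plant import manip
from h import *
s=manip.get_state();R=s["tool_rot"];p=s["tcp_pos"];o=[]
P=[p+R@np.array(v) for v in([-.0566,0,.0516],[0,0,-.005],[.0417,0,-.0467])]
for n in("scene","top"):
    S=manip.snapshot(n);uv=proj(S,P);b=proj(S,[[.529,.0935,.035]])[0];x,y=(b-[50,60]).astype(int)
    im=cv2.resize(S["img"][y:y+100,x:x+100],None,fx=4,fy=4,interpolation=cv2.INTER_CUBIC)
    for u in [*uv,b]: cv2.circle(im,tuple(int(round((a+.5)*4)) for a in u-[x,y]),4,(0,0,255),1)
    o.append(im)
cv2.imwrite("pics/p4.png",np.hstack(o))
E
```

```text
goal 0.49831503988014414 0.09494706598559563 0.1101602396124485 tip now [0.5295 0.0922 0.0607]
t 9.85 p [0.4988 0.0937 0.1308] w 0.020548094807187566 F [1.746  0.9274 0.4038] q [  6.9943  29.4864  93.2313   3.9622  80.9925 -81.6981]
shift [-0.0079  0.0012  0.0191] turn [-0.0022  0.0014 -0.0088]
```

View pics/p4.png

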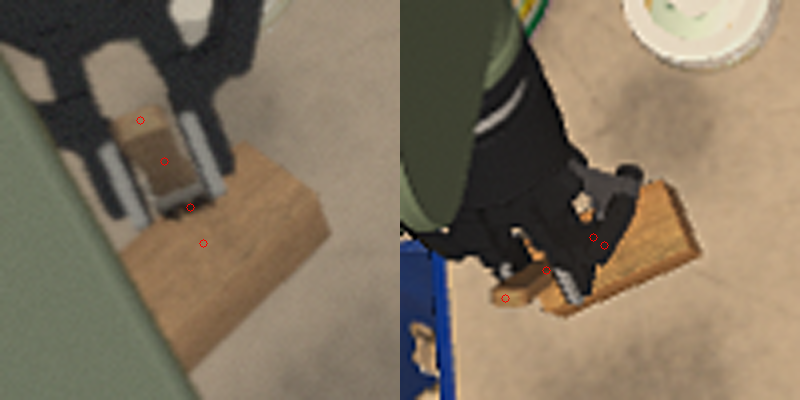

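Both views show the bristle tip, at about (187,208) on the left, over the middle of the block, marked at (203,243). Now I'll lower slowly.

Request:
drive_tool(steps=[[[-0.003,0.0012,0.007],[0,0,0],1],[[-0.006,0.0012,0.014],[0,0,0],1],[[-0.0079,0.0012,0.0191],[0,0,0],1],[[-0.0079,0.0012,0.0191],[0,0,0],1],[[-0.0079,0.0012,0.0191],[0,0,0],1]])

```text
clock: 10.58
tcp_pos: [0.4983, 0.0961, 0.11]
tool_rot: [[-0.913, 0.047, -0.406], [0.043, 0.999, 0.019], [0.407, 0.0, -0.914]]
wrist_force: [0.0, -0.2, -0.2]
gripper_width: 0.0201
finger_force: 39.2
```

Request:
drive_tool(steps=[[[-0.0004,0,0.001],[0,0,0],1],[[-0.0008,0,0.002],[0,0,0],1],[[-0.0008,0,0.002],[0,0,0],1],[[-0.0008,0,0.002],[0,0,0],1]])

```text
clock: 11.08
tcp_pos: [0.4982, 0.0961, 0.1079]
tool_rot: [[-0.913, 0.047, -0.406], [0.043, 0.999, 0.019], [0.407, 0.0, -0.914]]
wrist_force: [-0.4, -0.7, 0.0]
gripper_width: 0.0204
finger_force: 39.2
```

```bash
python3 rel.py 0.529 0.0935 0.036 -2.7 24 tip
```

```text
goal 0.49831503988014414 0.09494706598559563 0.1061602396124485 tip now [0.5289 0.0947 0.0377]
t 11.075 p [0.4982 0.0961 0.1079] w 0.02037822821966463 F [-0.4461 -0.6523  0.0276] q [  7.2105  30.8261  94.6605   4.1011  78.217  -81.7781]
shift [-0.0009 -0.0011  0.0015] turn [0.0003 0.0012 0.0014]
```

Request:
drive_tool(steps=[[[-0.0004,0,0.0009],[0,0,0],1],[[-0.0004,0,0.0009],[0,0,0],1],[[-0.0004,0,0.0009],[0,0,0],1]])

```text
clock: 11.45
tcp_pos: [0.498, 0.0961, 0.1075]
tool_rot: [[-0.912, 0.047, -0.406], [0.043, 0.999, 0.019], [0.407, 0.0, -0.913]]
wrist_force: [-1.2, 0.4, 5.2]
gripper_width: 0.0205
finger_force: 39.7
```

Request:
drive_tool(steps=[[[-0.0004,0,0.0009],[0,0,0],1],[[-0.0004,0,0.0009],[0,0,0],1],[[-0.0004,0,0.0009],[0,0,0],1]])

```text
clock: 11.82
tcp_pos: [0.4979, 0.0961, 0.1073]
tool_rot: [[-0.912, 0.047, -0.407], [0.043, 0.999, 0.019], [0.407, 0.0, -0.913]]
wrist_force: [-2.4, -0.7, 10.6]
gripper_width: 0.0205
finger_force: 40.3
```

Contact at 5–10 N, which is a light dab. Lift off and head back to the stand.

Request:
drive_tool(steps=[[[0.004,0,-0.009],[0,0,0],1],[[0.016,0,-0.036],[0,0,0],1],[[0.032,0,-0.072],[0,0,0],1],[[0.044,0,-0.1],[0,0,0],1],[[0.046,0,-0.105],[0,0,0],1],[[0.046,0,-0.105],[0,0,0],1]])

```text
clock: 12.58
tcp_pos: [0.4986, 0.096, 0.2199]
tool_rot: [[-0.912, 0.047, -0.407], [0.043, 0.999, 0.019], [0.407, -0.0, -0.913]]
wrist_force: [-0.4, 0.3, -0.9]
gripper_width: 0.0201
finger_force: 39.2
```

```bash
python3 rel.py 0.5264 -0.3058 0.2 -2.7 24
```

```text
goal 0.5264 -0.3058 0.2 tip now [0.5293 0.0945 0.1497]
t 12.575 p [0.4986 0.096  0.2199] w 0.02007898214594783 F [-0.4193  0.3474 -0.9416] q [  7.1973  25.0952  86.7287   4.0093  91.8706 -80.8154]
shift [-0.0507 -0.4    -0.0008] turn [-0.0007 -0.0027  0.0003]
```

Request:
drive_tool(steps=[[[-0.004,-0.03,0],[0,0,0],1],[[-0.01,-0.08,0],[0,0,0],1],[[-0.017,-0.13,0],[0,0,0],1],[[-0.023,-0.18,0],[0,-0.5,0],1],[[-0.029,-0.23,0],[0,-1,0],1],[[-0.036,-0.28,0],[0,-2,0],1],[[-0.042,-0.33,0],[0,-3,0],1],[[-0.047,-0.37,0],[0,-4,0],1],[[-0.05,-0.395,0],[0,-4,0],1],[[-0.0507,-0.4,0],[0,-4,0],1]])

```text
clock: 13.82
tcp_pos: [0.5262, -0.3065, 0.1985]
tool_rot: [[-0.999, 0.049, -0.003], [0.049, 0.999, 0.002], [0.003, 0.002, -1.0]]
wrist_force: [0.6, 1.5, -1.2]
gripper_width: 0.0205
finger_force: 39.2
```

Request:
drive_tool(steps=[[[0,0,0],[0,0,0],1],[[0,0,0],[0,0,0],1]])

```text
clock: 14.08
tcp_pos: [0.5268, -0.3043, 0.1995]
tool_rot: [[-0.999, 0.045, -0.001], [0.045, 0.999, 0.001], [0.001, 0.001, -1.0]]
wrist_force: [0.5, 0.2, -0.9]
gripper_width: 0.0206
finger_force: 39.2
```

```bash
python3 rel.py 0.5264 -0.3058 0.0725 -2.7 0;python3 - <<'E'
from plant import manip
from h import *
s=manip.get_state();R=s["tool_rot"];p=s["tcp_pos"];o=[]
P=[p+R@np.array(v) for v in([-.0566,0,.0516],[0,0,-.005],[.0417,0,-.0467])]
for n in("scene","top"):
    S=manip.snapshot(n);uv=proj(S,P);print(n,uv);x,y=(uv[1]-[50,50]).astype(int)
    im=cv2.resize(S["img"][y:y+100,x:x+100],(400,400),interpolation=cv2.INTER_CUBIC)
    for u in uv: cv2.circle(im,tuple(int(round((a+.5)*4)) for a in u-[x,y]),4,(0,0,255),1)
    o.append(im)
cv2.imwrite("pics/p5.png",np.hstack(o))
E
```

```text
goal 0.5264 -0.3058 0.0725 tip now [ 0.5833 -0.3068  0.1479]
t 14.075 p [ 0.5268 -0.3043  0.1995] w 0.020628760761735362 F [ 0.4572  0.1874 -0.9332] q [ -31.105    23.0924   89.1031    0.0241   67.8774 -118.52  ]
shift [ 0.0003 -0.0016  0.127 ] turn [ 0.0091 -0.0089  0.0177]
scene [[364.27809257 160.99969756]
 [384.63453569 155.83751416]
 [402.26338968 151.36137307]]
top [[391.5270045  217.04987571]
 [395.25966331 239.23817885]
 [398.40473532 258.03805985]]
```

View pics/p5.png

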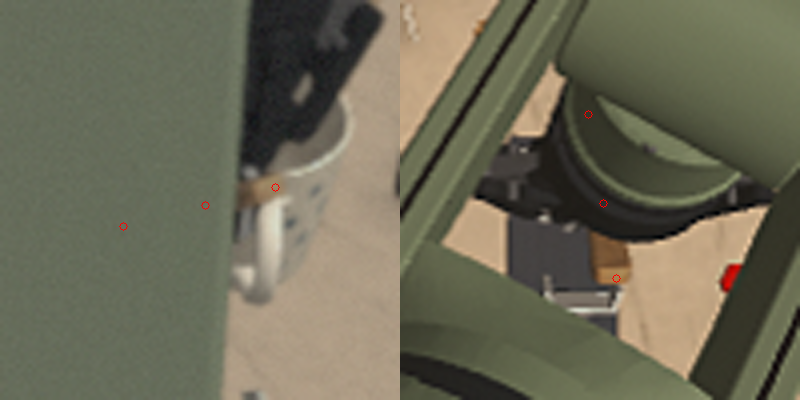

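The handle end falls on its predicted point in both views, at (275,187) and (616,278), so the brush hasn't slipped in the jaws. I'll lower it into the stand.

Request:
drive_tool(steps=[[[0,-0.0015,0.02],[0,0,0],1],[[0,-0.0015,0.055],[0,0,0],1],[[0,-0.0015,0.085],[0,0,0],1],[[0,-0.0015,0.105],[0,0,0],1],[[0,-0.0015,0.118],[0,0,0],1],[[0,-0.0015,0.124],[0,0,0],1],[[0,-0.0015,0.126],[0,0,0],1],[[0,-0.0015,0.126],[0,0,0],1],[[0,-0.0015,0.126],[0,0,0],1]])

```text
clock: 15.3
tcp_pos: [0.5265, -0.3074, 0.0745]
tool_rot: [[-0.999, 0.047, 0.001], [0.047, 0.999, -0.001], [-0.001, -0.0, -1.0]]
wrist_force: [0.1, -0.1, -0.7]
gripper_width: 0.0204
finger_force: 39.2
```

```bash
python3 rel.py 0.5264 -0.3058 0.0704 -2.7 0
```

```text
goal 0.5264 -0.3058 0.0704 tip now [ 0.5831 -0.3101  0.023 ]
t 15.3 p [ 0.5265 -0.3074  0.0745] w 0.02043087181471053 F [ 0.0922 -0.0915 -0.6678] q [ -31.3614   29.8461   97.8227    0.0091   52.2593 -118.6683]
shift [0.0002 0.0016 0.0041] turn [-0.0047  0.0111  0.0002]
```

Request:
drive_tool(steps=[[[0,0.0016,0.0015],[0,0,0],1],[[0,0.0016,0.003],[0,0,0],1],[[0,0.0016,0.0038],[0,0,0],1],[[0,0.0016,0.0038],[0,0,0],1],[[0,0.0016,0.0038],[0,0,0],1]])

```text
clock: 15.92
tcp_pos: [0.5264, -0.3056, 0.0701]
tool_rot: [[-0.999, 0.047, 0.0], [0.047, 0.999, 0.0], [-0.0, 0.0, -1.0]]
wrist_force: [1.3, 0.1, 0.3]
gripper_width: 0.02
finger_force: 39.3
```

```bash
python3 rel.py 0.5264 -0.3058 0.0701 -2.7 0
```

```text
goal 0.5264 -0.3058 0.0701 tip now [ 0.583  -0.3082  0.0185]
t 15.925 p [ 0.5264 -0.3056  0.0701] w 0.020040287664898012 F [1.2914 0.0665 0.3325] q [ -31.2223   30.0836   98.1721    0.0147   51.7342 -118.5376]
shift [-0.     -0.0002 -0.    ] turn [0.0009 0.0024 0.001 ]
```

Same pose as at the grasp, with no load. Release and rise.

Request:
drive_tool(steps=[[[0,0,0],[0,0,0],0.7],[[0,0,0],[0,0,0],0.65],[[0,0,0],[0,0,0],0.6],[[0,0,0],[0,0,0],0.5],[[0,0,0],[0,0,0],0.4],[[0,0,0],[0,0,0],0.4],[[0,0,0],[0,0,0],0.4]])

```text
clock: 16.8
tcp_pos: [0.5263, -0.3056, 0.0701]
tool_rot: [[-0.999, 0.047, 0.0], [0.047, 0.999, 0.0], [-0.0, 0.0, -1.0]]
wrist_force: [0.8, -0.8, 1.1]
gripper_width: 0.0514
finger_force: 0.0
```

Request:
drive_tool(steps=[[[0,0,-0.01],[0,0,0],0.4],[[0,0,-0.03],[0,0,0],0.4],[[0,0,-0.07],[0,0,0],0.4],[[0,0,-0.12],[0,0,0],0.4],[[0,0,-0.15],[0,0,0],0.4],[[0.02,0.03,-0.15],[0,0,0],0.4],[[0.04,0.08,-0.15],[0,0,0],0.4],[[0.06,0.13,-0.15],[0,0,0],0.4],[[0.08,0.18,-0.15],[0,0,0],0.4],[[0.1,0.23,-0.15],[0,0,0],0.4]])

```text
clock: 18.05
tcp_pos: [0.4366, -0.0697, 0.2209]
tool_rot: [[-0.999, 0.048, 0.002], [0.048, 0.999, 0.0], [-0.002, 0.0, -1.0]]
wrist_force: [0.7, 1.0, -0.5]
gripper_width: 0.0514
finger_force: 0.0
```

Request:
drive_tool(steps=[[[0,0.05,0],[0,0,0],0.4],[[0,0.1,0],[0,0,0],0.4],[[0,0.15,0],[0,0,0],0.4],[[0,0.2,0],[0,0,0],0.4],[[0,0.25,0],[0,0,0],0.4],[[0,0.3,0],[0,0,0],0.4],[[0,0.35,0],[0,0,0],0.4],[[0,0.4,0],[0,0,0],0.4],[[0,0.43,0],[0,0,0],0.4],[[0,0.43,0],[0,0,0],0.4]])

```text
clock: 19.3
tcp_pos: [0.4573, 0.3602, 0.2204]
tool_rot: [[-0.999, 0.044, 0.001], [0.044, 0.999, 0.001], [-0.001, 0.001, -1.0]]
wrist_force: [-0.3, 0.1, -0.2]
gripper_width: 0.0509
finger_force: 0.0
```

Run:
```python
from plant import manip
from h import *
d={n:manip.snapshot(n) for n in("top","scene")};t,s=d["top"]["img"],d["scene"]["img"]
f=lambda i,x,y,w,h,k:cv2.resize(i[y:y+h,x:x+w],None,fx=k,fy=k,interpolation=cv2.INTER_CUBIC)
a=np.hstack([f(t,360,210,50,80,5),f(s,338,195,64,80,5)]);b=cv2.resize(t[200:300,170:420],(570,200))
cv2.imwrite("pics/p6.png",np.vstack([a,b]))
```

```text
(no output)
```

View pics/p6.png

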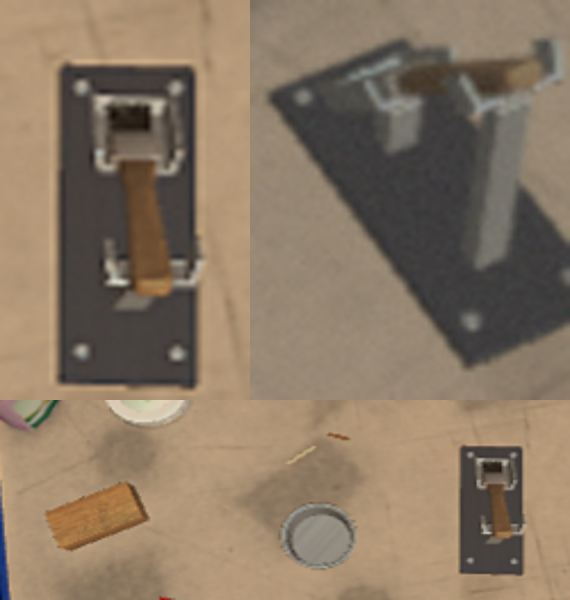

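The brush is back in the stand, bristles at (130,112) and handle end at (153,285) in the crop, the same as at the start. The pot and block look unmoved. Handing in.

```bash
python3 -c "
from plant import manip
print(manip.job_done())"
```

```text
the job is handed in; nothing more can be done
None
```

The job is handed in at about 19 s of the 48 s allowed: the brush was dipped about 35 mm below the pot rim, dabbed on the middle of the block at about 10 N, and laid back in its stand as it was; the pot and block look unmoved in the last picture.

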